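# Ready the filter photometer

## Robot

A 6-joint arm with a two-finger parallel gripper is mounted at the origin on a cart in front of the work surface, level with it; the furniture and walls round the work are solid. World frame = base frame: x ahead of the robot, y to its left, z up, the work surface at z = 0. Lengths are in mm, angles in rad, forces in N, time in s.
With the tool pointing down it reaches from about 275 to 750 mm from the base axis. Payload 10.2 kg.
Tool frame: the origin (TCP) lies midway between the tips of the shut fingers; the grasp point (between the pads) lies 19 mm behind it; z points along the fingers, y is the line along which they close (so a half turn about z gives the same grasp; the last joint's range is limited). The gripper opens to 85 mm and grips with 20 to 120 N. Pads are 22 mm wide; open, the fingers measure 114 mm over their backs; the gripper's body (76 mm by 85 mm) begins 54 mm behind the grasp point. The pads swing forward as they close: fully open they stand 13 mm farther back than shut.
Start: joints at [0.902, 0.313, 1.498, -0, 1.331, -0.223], TCP at [226.382, 473.69, 231.294] pointing down, gripper open.
Joint ranges: [-2.94, 2.94], [-0.97, 2.17], [0.19, 2.56], [-1.23, 4.37], [0.02, 3.11], [-2.88, 2.88]. Speed limits (rad/s): [2.39, 2.39, 3.01, 3.14, 3.14, 3.14].

## Interface

Orientations are given as a unit quaternion [w, x, y, z].
In Python, from rig import ctrl gives the robot as it stands.
- The arm moves only by the tool send_rows, never from a script. Its argument "targets" is a list of rows, each a list of 7 numbers: the closure, from -1 (fully open) to 1 (shut), so that 0 is half open, then the shift along the tool's x, y, z in m, then the turn, a rotation vector about the tool's x, y, z in rad. In form: [[claw, dx, dy, dz, ax, ay, az], ...]. A call has exactly 10 rows; each row shifts and turns the commanded pose from where the row before left it, along the tool's axes as they then stand; what a row does not reach is not made up. A row lasts 1/8 s, in which the tool goes at most 62.5 mm and 10.7 degrees, less where a joint would pass 70% of its speed; a pose out of reach is approached as far as the arm can. A call with a gripper value outside its range is refused whole. The fingers move at their own pace and stop on an object; "squeeze" is the grip in N (left out, the last holds). Time passes only in rows, so rows that do not move let the fingers close, or fill a call up. It gives the time, the measured TCP pose, the force, the opening and the grip force at its end, in the units of the state.
- ctrl.sense(): the state, without advancing time (a new reading comes with each control period).
- ctrl.capture(name): name is "side" or "top"; returns a dict with "img" (480x640x3 uint8, red, green, blue), "camera_matrix" (3x3 intrinsics, pixels), "R" (3x3) and "t" (3): a world point X has camera coordinates R X + t. Camera axes: x right, y down, z forward; pixel columns grow to the right and rows downward; lengths in mm; the calibration is good to about 2 mm. A picture is of the moment at which its call begins. There is no depth.
- ctrl.finish_job(): hands the job in; it is judged then, once.
Trained networks look in a picture, given as the dict that the camera call returned (one of the last four; its "shot" number tells which), for a name from the list of things; names that differ only in an ending like _2 or _b are one class to them, and where a whole thing is asked for, a point or a joint stands for the part that bears it (a point fixed in the world has none). Each returns a list of dicts, best first, with "score" (0 to 1); they miss things now and then, are a little off and sometimes report something else, mostly with a low value. They report only what shows in the picture. A call takes as long as a camera call.
- ctrl.boxes_of(query, picture): "extent" ([left, top, width, height] in pixels, round what is visible of it).
- ctrl.landmark_of(query, picture): "point" ([column, row] in pixels: a listed point, or the origin of a listed thing).
The state is a dict: "time_s": time; "joints": joint angles; "dq": joint speeds; "tau": joint torques, N m; "eef_pos": TCP position; "ee_rot": TCP orientation; "force": force on the tool from outside, world axes, zero at the start; "wrist_torque": the same for the moment, N m; "grip_width": opening from 0.0 (shut) to 1.0 (fully open); "grip_force": force on a finger pad.
Only numpy, scipy, OpenCV 4.12 (cv2) and the standard library are available. Lean on these libraries where they do the work, as an engineer would, in place of code of your own. Each camera call takes 0.05 s, during which the arm holds its last target. There are 200 camera calls.

## Task

Get the photometer ready for a blue reading: press the green amplifier board down onto its four white snap posts until every one has clicked through and the board lies flat on their shoulders, and push the filter turret round, click by click without flinging it, until the blue filter rests in its click squarely under the lamp. Do not bump the lamp hard, and leave the bottles and other things on the bench where they stand.

Things in the scene. Friction and masses are not known exactly. Their poses are not given: they have to be found in the camera images.
- photometer: the photometer's fixed black base plate, 260 x 345 x 12 mm (from x -108 to +152 mm, y -238 to +108 mm in its own frame). Origin on the bench top straight under the turret's axis; z up; +x points from the turret's axis towards the lamp, the board lies on the -y side with its centre at x 0, y -165 mm
- turret (a joint): turret angle, rad, counter-clockwise from above, may pass a full turn. A spring detent holds it at every multiple of pi/3 (one click); at 0 or a full turn blue is under the lamp, at k*pi/3 blue is k clicks counter-clockwise of it. About 0.3 N m (4 to 5 N at a tube) turns it over the crest, half-way between clicks; beyond it the spring carries it on to the next click
- turret_hub (a point): on the turret's vertical axis, at its disc's top face, 38 mm above the bench. The turret is a silver disc 184 mm across with a black hub cap (52 mm, 12 mm high) and six upright black lens tubes at the clicks' spacing, each with a coloured glass; seen from above, counter-clockwise: blue, yellow, red, white, green, dark grey
- filter0 (a point): centre of the lens tube with the blue filter, half-way up (52 mm above the bench). Every tube is 31 mm in outside diameter and 29 mm tall (tops 67 mm above the bench), its centre 72 mm from the turret's axis, its glass 4 mm below the rim; neighbours leave a 41 mm gap
- beam (a point): the lamp's beam axis at the tubes' mid height; fixed to the base 72 mm from the turret's axis, towards base +x. The black lamp head, 42 mm in diameter, hangs over it from 82 to 150 mm above the bench, on an arm from a post (170 mm high) 126 mm from the turret's axis on the same side
- board_mid (a point): centre of the loose green amplifier board's underside, axes as the base's: 120 (x) x 90 (y) x 3 mm, 10 mm holes 50 mm (x) and 35 mm (y) from the centre. Parts up to 14 mm tall stand on it within 12 mm of its x = 0 line and at the middles of the short edges. It is bare about (+-27, +-30) mm from the centre, 23 mm inboard of each hole: press there
- hole_fl (a point): the board's underside at its front left hole (board x -50, y +35 mm). A white 9 mm nylon snap post stands up through each hole to 54 mm above the bench. As found the board rests on spring barbs, underside about 44 mm above the bench; home it lies on the posts' shoulders, underside at 36 mm, barbs sprung out over it. Each post takes about 8 N; a press of 10 to 20 N beside one clicks it through, at times its neighbours too
- hole_fr (a point): the same at the front right hole (board x -50, y -35 mm)
- hole_bl (a point): the same at the back left hole (board x +50, y +35 mm)
- hole_br (a point): the same at the back right hole (board x +50, y -35 mm)
- wash_bottle_mid (a point): white wash bottle with red cap and spout, 72 x 82 x 183 mm, loose: the point on its origin's axis 60 mm above the bench
- amber_bottle_mid (a point): brown bottle with black cap, 48 x 45 x 96 mm, loose: centre, 48 mm above the bench
- amplifier_box_mid (a point): light grey box, 84 x 83 x 46 mm, loose: centre, 23 mm above the bench
- tape_roll_mid (a point): roll of tan tape lying flat, 100 mm across, 25 mm high, loose: centre, 12 mm above the bench
- lamp: the black lamp head with its arm and post, fixed to the base (see beam); origin as the photometer's

How it is judged:
By the outcome, as a careful person would: the job done as asked, in the order asked, and still so for the second after the job is handed in, with the robot touching nothing.
It also fails if it takes over 64 s, if anything falls off the work surface, if the arm or the gripper's body presses on something with over 40 N, if the wrist force passes 120 N, or if a joint passes its speed limit or range.

## Working session

There is one attempt and no reset: what is moved stays moved. The work goes in short steps, Python scripts to look and compute and a tool call to move; the robot and the scene stay as the last step left them, time stands still between calls to the robot, and variables do not carry over. Pictures are saved under pics/ and viewed, at most 10 in all, crops included, and the job is handed in when it is done.

Besides the shell and the picture viewer there is one more tool, called after ">>>" as a command line: name --pt "numbers of a row" for each row, then --argument value for the rest. send_rows: Moves the arm, as the interface text tells. Its arguments: {"type":"object","properties":{"targets":{"type":"array"},"squeeze":{"type":"number"}},"required":["targets"]}

```bash
mkdir -p pics; ls; cat > h.py <<'E'
import numpy as np, cv2
from rig import ctrl
def ray(P,uv):
    K,R,t=map(np.array,(P["camera_matrix"],P["R"],P["t"]))
    d=R.T@np.linalg.solve(K,[uv[0],uv[1],1.]); return -R.T@t,d
def atz(P,uv,z):
    c,d=ray(P,uv); return c+d*(z-c[2])/d[2]
def proj(P,X):
    x=np.array(P["R"])@np.array(X,float)+np.array(P["t"]); x=np.array(P["camera_matrix"])@x; return x[:2]/x[2]
def save(P,n): cv2.imwrite("pics/"+n,cv2.cvtColor(P["img"],cv2.COLOR_RGB2BGR))
E
python3 - <<'E'
from h import *
Z=dict(photometer=0,turret_hub=38,filter0=52,beam=52,board_mid=44,hole_fl=44,hole_fr=44,hole_bl=44,hole_br=44,wash_bottle_mid=60,amber_bottle_mid=48,amplifier_box_mid=23,tape_roll_mid=12,lamp=0)
for n in("top","side"):
    P=ctrl.capture(n); save(P,n+"0.png")
    c,_=ray(P,(0,0)); print(n,"cam",c.round())
    for k,z in Z.items():
        r=ctrl.landmark_of(k,P)
        print(k,[(np.round(q["point"]).tolist(),round(q["score"],2),atz(P,q["point"],z).round().tolist()) for q in r[:2]])
s=ctrl.sense(); print(s)
E
```

```text
pics
top cam [ 333.    2. 1060.]
photometer [([309.0, 230.0], 0.74, [545.0, 28.0, 0.0])]
turret_hub [([309.0, 228.0], 0.83, [540.0, 28.0, 38.0]), ([234.0, 152.0], 0.39, [690.0, 177.0, 38.0])]
filter0 [([271.0, 234.0], 0.84, [526.0, 97.0, 52.0])]
beam [([320.0, 191.0], 0.97, [610.0, 9.0, 52.0]), ([231.0, 153.0], 0.45, [682.0, 179.0, 52.0])]
board_mid [([394.0, 250.0], 0.57, [500.0, -131.0, 44.0])]
hole_fl []
hole_fr [([410.0, 280.0], 0.87, [445.0, -161.0, 44.0])]
hole_bl [([380.0, 219.0], 0.79, [559.0, -106.0, 44.0])]
hole_br [([419.0, 229.0], 0.9, [541.0, -178.0, 44.0])]
wash_bottle_mid [([249.0, 294.0], 0.89, [413.0, 133.0, 60.0])]
amber_bottle_mid [([229.0, 154.0], 0.61, [681.0, 184.0, 48.0]), ([310.0, 228.0], 0.17, [539.0, 25.0, 48.0])]
amplifier_box_mid [([211.0, 225.0], 0.85, [546.0, 217.0, 23.0]), ([419.0, 229.0], 0.33, [546.0, -182.0, 23.0])]
tape_roll_mid []
lamp []
side cam [ 232. -846.  672.]
photometer [([326.0, 264.0], 0.66, [547.0, 24.0, 0.0])]
turret_hub [([322.0, 249.0], 0.71, [539.0, 24.0, 38.0])]
filter0 [([303.0, 225.0], 0.84, [526.0, 97.0, 52.0]), ([321.0, 249.0], 
[... 702 characters left out ...]
]
lamp []
{'time_s': 1.5, 'joints': array([ 9.01610076e-01,  3.12900463e-01,  1.49769046e+00, -9.07771235e-06,
        1.33100712e+00, -2.23360725e-01]), 'dq': array([-0.0003661 ,  0.00280124,  0.00032863, -0.00035168,  0.00040043,
       -0.00036614]), 'tau': array([ 3.32597083e-04, -4.12163723e+01, -2.59898096e+01, -1.68252996e-04,
        5.45417370e-04,  7.86552562e-06]), 'eef_pos': array([226.38053901, 473.69231846, 231.29753408]), 'ee_rot': array([ 2.81386875e-06,  2.21070200e-01,  9.75257898e-01, -4.33427734e-06]), 'force': array([-1.25307869,  0.36899329, -0.10436186]), 'wrist_torque': array([-0.05585784,  0.04506899, -0.031401  ]), 'grip_force': 0.0, 'grip_width': 1.005473700118523}
```

View pictures.

View pics/top0.png

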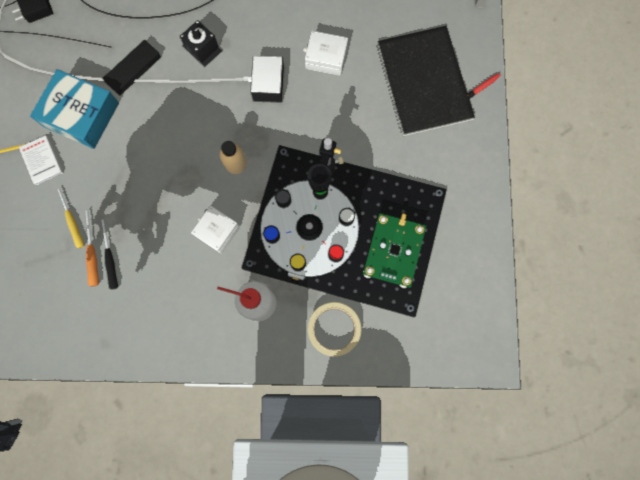

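View pics/side0.png

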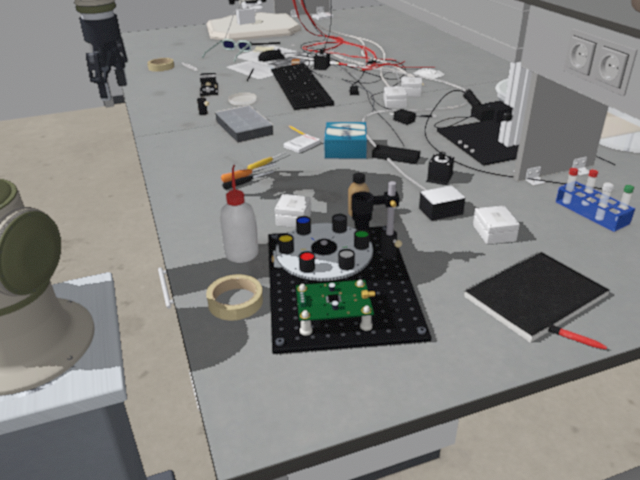

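The base is rotated about -13° and green sits under the lamp (top view 319,188). Blue, at (271,234), is two clicks counter-clockwise of the lamp, so the turret goes 2 clicks clockwise. The board spans about (375..425, 212..290).

```bash
cat > fit.py <<'E'
from h import *
from scipy.optimize import least_squares
T,S=ctrl.capture("top"),ctrl.capture("side")
obs=[(T,309,228,0,0,38),(T,320,191,72,0,52),(T,394,250,0,-165,44),(T,410,280,-50,-200,44),(T,380,219,50,-130,44),(T,419,229,50,-200,44),
(S,322,249,0,0,38),(S,358,239,72,0,52),(S,301,287,-50,-130,44),(S,305,318,-50,-200,44),(S,358,286,50,-130,44),(S,364,308,50,-200,44),
(T,281,146,152,108,12),(T,446,186,152,-238,12),(T,415,316,-108,-238,12),(T,243,268,-108,108,12)]
def W(p,x,y,z): c,s=np.cos(p[2]),np.sin(p[2]); return [p[0]+c*x-s*y,p[1]+s*x+c*y,z]
f=lambda p:np.concatenate([proj(o[0],W(p,*o[3:]))-o[1:3] for o in obs])
r=least_squares(f,[539,26,-.23],x_scale=[1,1,.01],loss="soft_l1"); p=r.x
print(p.round(3)); print(f(p).reshape(-1,2).round(1).tolist())
for n,x,y in[("fl",-27,30),("fr",-27,-30),("bl",27,30),("br",27,-30)]: print(n,np.round(W(p,x,y-165,47)[:2],1))
for ang in(60,120,180,212,240,300): print(ang,np.round(W(p,72*np.cos(np.radians(ang)),72*np.sin(np.radians(ang)),52)[:2],1))
P=T;print("blue seen",atz(T,(271,234),52)[:2], "tau yaw",np.degrees(p[2]))
E
python3 fit.py
```

```text
[ 5.40441e+02  2.75180e+01 -2.43000e-01]
[[0.0, 0.2], [-1.3, -0.5], [0.6, -0.3], [-3.2, 0.4], [2.6, 0.6], [-0.0, -0.1], [-0.1, -1.2], [1.3, -0.2], [0.2, 2.6], [-0.3, -1.5], [0.9, -1.2], [1.9, 3.1], [-4.3, -1.0], [0.8, 1.6], [1.9, 1.2], [-2.9, 2.3]]
fl [481.7 -97. ]
fr [ 467.3 -155.2]
bl [ 534.1 -110. ]
br [ 519.7 -168.2]
60 [590.4  79.4]
120 [520.5  96.7]
180 [470.6  44.9]
212 [472.    5.2]
240 [490.5 -24.3]
300 [560.4 -41.7]
blue seen [525.52787198  97.70938239] tau yaw -13.93337873408286
```

```bash
cat >> fit.py <<'E'
def overlay(P,p,box,k,name,ang0=0,zb=44):
    x0,y0,w,h=box; im=cv2.resize(P["img"][y0:y0+h,x0:x0+w],None,fx=k,fy=k,interpolation=cv2.INTER_CUBIC)[:,:,::-1].copy()
    q=lambda *X:tuple(int(v) for v in ((proj(P,W(p,*X))-[x0,y0]+.5)*k))
    cs=[(152,108),(152,-238),(-108,-238),(-108,108)]
    for i in range(4): cv2.line(im,q(*cs[i],12),q(*cs[(i+1)%4],12),(255,0,255),1)
    bs=[(60,-120),(60,-210),(-60,-210),(-60,-120)]
    for i in range(4): cv2.line(im,q(*bs[i],zb+3),q(*bs[(i+1)%4],zb+3),(0,255,255),1)
    for x in(-50,50):
        for y in(-130,-200): cv2.circle(im,q(x,y,54),3,(0,0,255),-1)
    for a in range(6):
        a=np.radians(60*a+ang0); c,s=72*np.cos(a),72*np.sin(a)
        pts=[q(c+15.5*np.cos(b),s+15.5*np.sin(b),67) for b in np.linspace(0,6.28,24)]
        cv2.polylines(im,[np.array(pts)],True,(0,255,255),1)
    cv2.circle(im,q(0,0,50),3,(0,0,255),-1)
    cv2.imwrite("pics/"+name,im)
E
cat > a.py <<'E'
from fit import *
overlay(T,p,(235,135,220,190),3.6,"ov1.png")
E
python3 a.py >/dev/null
```

```text
(no output)
```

View pics/ov1.png

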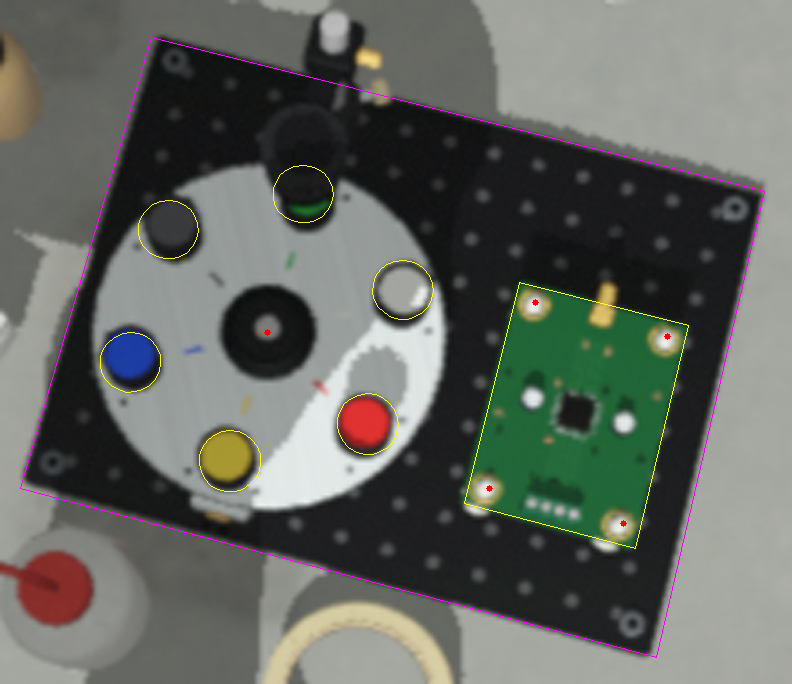

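The fit overlays well: turret and posts are within about 2 mm. Next I move over the board with the fingers shut.

>>> send_rows --pt "1 0 0 0 0 0 -0.1" --pt "1 0 0 0 0 0 -0.1" --pt "1 -0.03 -0.0385 0 0 0 0" --pt "1 -0.03 -0.0385 0 0 0 0" --pt "1 -0.03 -0.0385 0 0 0 0" --pt "1 -0.03 -0.0385 0 0 0 0" --pt "1 -0.03 -0.0385 0 0 0 0" --pt "1 -0.03 -0.0385 0 0 0 0" --pt "1 -0.03 -0.0385 0 0 0 0" --pt "1 -0.03 -0.0385 0 0 0 0" --squeeze 60

```text
time_s: 2.95
eef_pos: [384.7, 115.0, 231.5]
ee_rot: [0.0, 0.123, 0.992, 0.0]
force: [1.2, 1.2, -0.1]
grip_width: -0.002
grip_force: 0.0
```

>>> send_rows --pt "1 -0.036 -0.046 0 0 0 0" --pt "1 -0.036 -0.046 0 0 0 0" --pt "1 -0.036 -0.046 0 0 0 0" --pt "1 -0.036 -0.046 0 0 0 0" --pt "1 0 0 0.04 0 0 0" --pt "1 0 0 0.04 0 0 0" --pt "1 0 0 0.03 0 0 0" --pt "1 0 0 0.02 0 0 0" --pt "1 0 0 0 0 0 0" --pt "1 0 0 0 0 0 0"

```text
time_s: 4.2
eef_pos: [479.6, -97.2, 102.2]
ee_rot: [0.001, 0.123, 0.992, -0.0]
force: [0.2, 0.3, -0.3]
grip_width: -0.001
grip_force: 0.0
```

>>> send_rows --pt "1 -0.002 0 0.025 0 0 0" --pt "1 0 0 0.017 0 0 0" --pt "1 0 0 0.008 0 0 0" --pt "1 0 0 0.003 0 0 0" --pt "1 0 0 0.002 0 0 0" --pt "1 0 0 0.001 0 0 0" --pt "1 0 0 0.001 0 0 0" --pt "1 0 0 0.001 0 0 0" --pt "1 0 0 0 0 0 0" --pt "1 0 0 0 0 0 0"

```text
time_s: 5.45
eef_pos: [481.0, -97.4, 43.2]
ee_rot: [-0.0, 0.123, 0.992, 0.0]
force: [0.3, -0.9, -0.1]
grip_width: 0.002
grip_force: 0.0
```

```bash
cat > b.py <<'E'
from h import *; import sys
S=ctrl.capture("side"); im=S["img"][230:350,230:430,::-1]
cv2.imwrite("pics/"+sys.argv[1],cv2.resize(im,None,fx=4,fy=4,interpolation=cv2.INTER_CUBIC))
E
python3 b.py s1.png
```

```text
(no output)
```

View pics/s1.png

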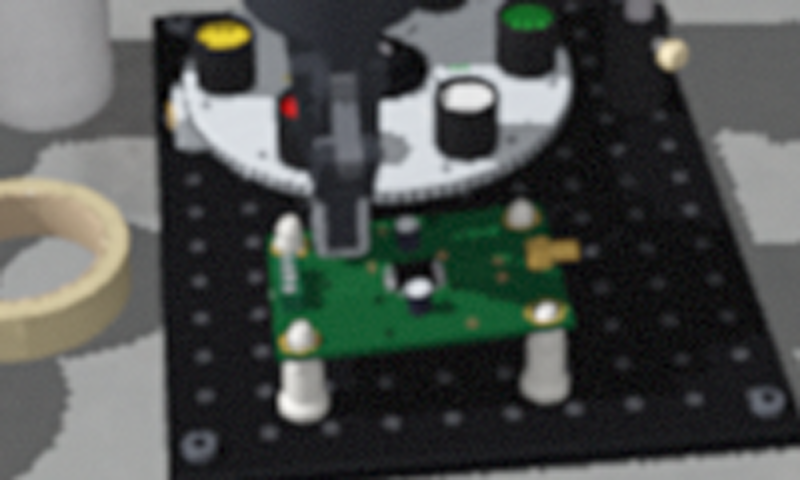

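The finger is on the bare spot beside the front-left post (about 340,245), and that post now stands higher through the board, so it has likely clicked. I'll press on gently.

>>> send_rows --pt "1 0 0 0.001 0 0 0" --pt "1 0 0 0.001 0 0 0" --pt "1 0 0 0.001 0 0 0" --pt "1 0 0 0.001 0 0 0" --pt "1 0 0 0 0 0 0" --pt "1 0 0 0.0 0 0 0" --pt "1 0 0 0.0 0 0 0" --pt "1 0 0 0 0 0 0" --pt "1 0 0 0 0 0 0" --pt "1 0 0 0 0 0 0"

```text
time_s: 6.75
eef_pos: [481.4, -97.6, 40.2]
ee_rot: [0.0, 0.122, 0.992, -0.0]
force: [-2.3, 0.7, 13.3]
grip_width: 0.001
grip_force: 6.6
```

>>> send_rows --pt "1 0 0 0.0015 0 0 0" --pt "1 0 0 0 0 0 0" --pt "1 0 0 -0.02 0 0 0" --pt "1 0 -0.03 0 0 0 0" --pt "1 0 -0.03 0 0 0 0" --pt "1 0 0 0.01 0 0 0" --pt "1 0 0 0.003 0 0 0" --pt "1 0 0 0.002 0 0 0" --pt "1 0 0 0.002 0 0 0" --pt "1 0 0 0 0 0 0"

```text
time_s: 8.0
eef_pos: [466.5, -155.4, 40.8]
ee_rot: [-0.0, 0.122, 0.992, 0.0]
force: [0.1, -0.5, 0.0]
grip_width: -0.001
grip_force: 0.0
```

>>> send_rows --pt "1 0 0 0.001 0 0 0" --pt "1 0 0 0.001 0 0 0" --pt "1 0 0 0 0 0 0" --pt "1 0 0 0 0 0 0" --pt "1 0 0 0 0 0 0" --pt "1 0 0 0 0 0 0" --pt "1 0 0 0 0 0 0" --pt "1 0 0 0 0 0 0" --pt "1 0 0 0 0 0 0" --pt "1 0 0 0 0 0 0"

```text
time_s: 9.25
eef_pos: [466.6, -155.7, 39.0]
ee_rot: [0.0, 0.123, 0.992, -0.0]
force: [-0.7, 1.2, 5.8]
grip_width: -0.001
grip_force: 2.7
```

>>> send_rows --pt "1 0 0 -0.034 0 0 0" --pt "1 0 0 0 0 0 0" --pt "1 -0.027 0.03 0 0 0 0" --pt "1 -0.027 0.03 0 0 0 0" --pt "1 0 0 0 0 0 0" --pt "1 0 0 0.016 0 0 0" --pt "1 0 0 0.008 0 0 0" --pt "1 0 0 0.003 0 0 0" --pt "1 0 0 0.002 0 0 0" --pt "1 0 0 0.002 0 0 0"

```text
time_s: 10.5
eef_pos: [533.5, -110.8, 41.9]
ee_rot: [0.0, 0.123, 0.992, -0.0]
force: [-0.3, 0.0, -0.1]
grip_width: -0.001
grip_force: 0.0
```

>>> send_rows --pt "1 0 0 0.001 0 0 0" --pt "1 0 0 0.001 0 0 0" --pt "1 0 0 0.001 0 0 0" --pt "1 0 0 0 0 0 0" --pt "1 0 0 0 0 0 0" --pt "1 0 0 0 0 0 0" --pt "1 0 0 0 0 0 0" --pt "1 0 0 0 0 0 0" --pt "1 0 0 0 0 0 0" --pt "1 0 0 0 0 0 0"

```text
time_s: 11.75
eef_pos: [533.6, -110.6, 39.1]
ee_rot: [0.0, 0.123, 0.992, -0.0]
force: [-1.2, 1.3, 5.6]
grip_width: -0.002
grip_force: 2.7
```

>>> send_rows --pt "1 0 0 -0.02 0 0 0" --pt "1 0 -0.03 0 0 0 0" --pt "1 0 -0.03 0 0 0 0" --pt "1 0 0 0.01 0 0 0" --pt "1 0 0 0.003 0 0 0" --pt "1 0 0 0.002 0 0 0" --pt "1 0 0 0.002 0 0 0" --pt "1 0 0 0.002 0 0 0" --pt "1 0 0 0.001 0 0 0" --pt "1 0 0 0 0 0 0"

```text
time_s: 13.0
eef_pos: [519.0, -168.8, 39.1]
ee_rot: [0.0, 0.123, 0.992, -0.0]
force: [-1.2, 1.1, 3.0]
grip_width: -0.003
grip_force: 1.4
```

>>> send_rows --pt "1 0 0 0.001 0 0 0" --pt "1 0 0 0.0005 0 0 0" --pt "1 0 0 0 0 0 0" --pt "1 0 0 0 0 0 0" --pt "1 0 0 0 0 0 0" --pt "1 0 0 0 0 0 0" --pt "1 0 0 0 0 0 0" --pt "1 0 0 0 0 0 0" --pt "1 0 0 0 0 0 0" --pt "1 0 0 0 0 0 0"

```text
time_s: 14.25
eef_pos: [519.3, -168.9, 38.9]
ee_rot: [0.001, 0.123, 0.992, -0.0]
force: [-4.5, 3.0, 16.6]
grip_width: 0.001
grip_force: 8.1
```

>>> send_rows --pt "1 0 0 -0.034 0 0 0" --pt "1 0 0 0 0 0 0" --pt "1 0.027 0.03 0 0 0 0" --pt "1 0.027 0.03 0 0 0 0" --pt "1 0 0 0 0 0 0" --pt "1 0 0 0.016 0 0 0" --pt "1 0 0 0.01 0 0 0" --pt "1 0 0 0.004 0 0 0" --pt "1 0 0 0.003 0 0 0" --pt "1 0 0 0 0 0 0"

```text
time_s: 15.5
eef_pos: [481.6, -97.9, 39.0]
ee_rot: [0.001, 0.123, 0.992, -0.0]
force: [-1.1, 0.1, 5.3]
grip_width: -0.0
grip_force: 2.8
```

>>> send_rows --pt "1 0 0 -0.035 0 0 0" --pt "1 0 0 -0.036 0 0 0.177" --pt "1 0 0 0 0 0 0.177" --pt "1 0 0 0 0 0 0.177" --pt "1 0 0 0 0 0 0.177" --pt "1 0 0 0 0 0 0.177" --pt "1 0 0 0 0 0 0.177" --pt "1 0 0 0 0 0 0.177" --pt "1 0.03 0 0 0 0 0" --pt "1 0.03 0 0 0 0 0"

```text
time_s: 16.75
eef_pos: [476.0, -37.3, 109.5]
ee_rot: [0.0, 0.676, 0.737, 0.0]
force: [0.5, -0.2, -0.1]
grip_width: -0.0
grip_force: 0.0
```

>>> send_rows --pt "1 0.03 0 0 0 0 0" --pt "1 0.016 0 0 0 0 0" --pt "1 0 0 0 0 0 0" --pt "1 0 0 0 0 0 0" --pt "1 0 0 0 0 0 0" --pt "1 0 0 0 0 0 0" --pt "1 0 0 0 0 0 0" --pt "1 0 0 0 0 0 0" --pt "1 0 0 0 0 0 0" --pt "1 0 0 0 0 0 0"

```text
time_s: 18.0
eef_pos: [472.0, 8.2, 109.3]
ee_rot: [0.0, 0.676, 0.737, 0.0]
force: [-0.6, 0.2, 0.7]
grip_width: -0.001
grip_force: 0.0
```

```bash
python3 b.py s2.png
```

```text
(no output)
```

View pics/s2.png

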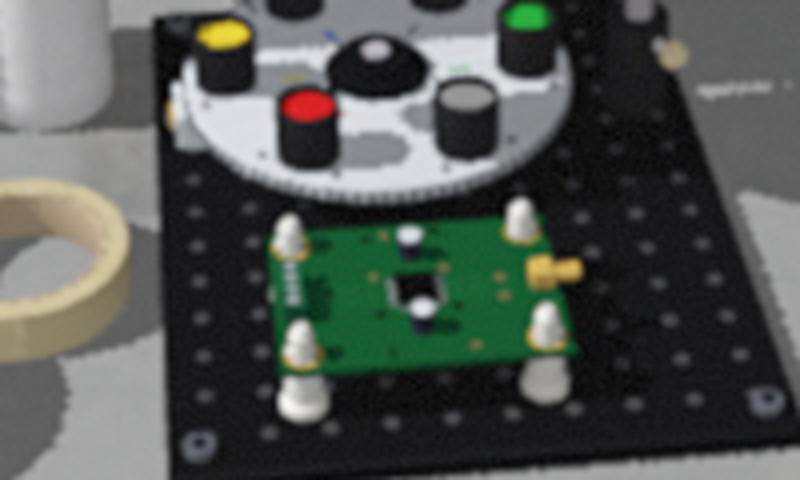

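The board is flat and home: all four posts stand equally far through it, at about (290,235), (520,220), (300,345) and (547,325). Next I lower the finger into the gap between yellow and red.

>>> send_rows --pt "1 0 0 0 0 0 -0.18" --pt "1 0 0 0.025 0 0 0" --pt "1 0 0 0.015 0 0 0" --pt "1 0 0 0.01 0 0 0" --pt "1 0 0 0.007 0 0 0" --pt "1 0 0 0.004 0 0 0" --pt "1 0 0 0 0 0 0" --pt "1 0 0 0 0 0 0" --pt "1 0 0 0 0 0 0" --pt "1 0 0 0 0 0 0"

```text
time_s: 19.3
eef_pos: [472.0, 8.1, 48.5]
ee_rot: [0.0, 0.607, 0.795, 0.0]
force: [-0.4, 0.3, -0.5]
grip_width: 0.002
grip_force: 0.0
```

>>> send_rows --pt "1 0.0038 0.0001 0 0 0 0.0524" --pt "1 0.0038 0.0001 0 0 0 0.0524" --pt "1 0.0038 0.0001 0 0 0 0.0524" --pt "1 0.0038 0.0001 0 0 0 0.0524" --pt "1 0.0038 0.0001 0 0 0 0.0524" --pt "1 0.0038 0.0001 0 0 0 0.0524" --pt "1 0.0038 0.0001 0 0 0 0.0524" --pt "1 0.0038 0.0001 0 0 0 0.0524" --pt "1 0.0038 0.0001 0 0 0 0.0524" --pt "1 0.0038 0.0001 0 0 0 0.0524"

```text
time_s: 20.55
eef_pos: [471.6, 45.5, 48.3]
ee_rot: [0.0, 0.793, 0.61, -0.0]
force: [-1.8, -3.0, 0.9]
grip_width: -0.003
grip_force: 2.0
```

>>> send_rows --pt "1 0.0038 0.0001 0 0 0 0.0524" --pt "1 0.0038 0.0001 0 0 0 0.0524" --pt "1 0.0038 0.0001 0 0 0 0.0524" --pt "1 0.0038 0.0001 0 0 0 0.0524" --pt "1 0.0038 0.0001 0 0 0 0.0524" --pt "1 0.0038 0.0001 0 0 0 0.0524" --pt "1 0.0038 0.0001 0 0 0 0.0524" --pt "1 0.0038 0.0001 0 0 0 0.0524" --pt "1 0.0038 0.0001 0 0 0 0.0524" --pt "1 0.0038 0.0001 0 0 0 0.0524"

```text
time_s: 21.8
eef_pos: [490.5, 78.5, 48.3]
ee_rot: [0.0, 0.924, 0.383, -0.0]
force: [0.4, 0.4, -1.0]
grip_width: 0.005
grip_force: 0.0
```

```bash
python3 - <<'E'
from h import *
T=ctrl.capture("top"); x=T["img"][135:325,235:455,::-1]
cv2.imwrite("pics/t2.png",cv2.resize(x,None,fx=3.6,fy=3.6,interpolation=cv2.INTER_CUBIC)); print(ctrl.sense()["force"])
E
```

```text
[-0.00313897  0.37809519  0.64809214]
```

View pics/t2.png

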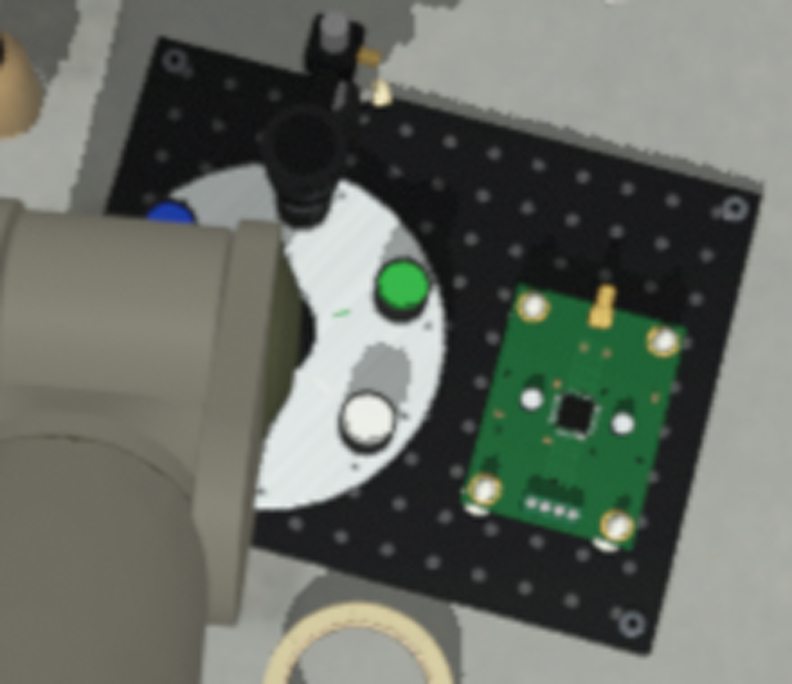

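The first click is done: green is at (402,285) and blue at (170,215), one step clockwise, with force near zero. I'll lift, go back to the same start, and repeat from there, which keeps the arm away from the bottle.

>>> send_rows --pt "1 0 0 -0.03 0 0 0" --pt "1 0 0 -0.031 0 0 0" --pt "1 -0.0314 0.0183 0 0 0 0" --pt "1 -0.0314 0.0183 0 0 0 0" --pt "1 0 0 0 0 0 -0.1745" --pt "1 0 0 0 0 0 -0.1745" --pt "1 0 0 0 0 0 -0.1745" --pt "1 0 0 0 0 0 -0.1745" --pt "1 0 0 0 0 0 -0.1745" --pt "1 0 0 0 0 0 -0.1745"

```text
time_s: 23.1
eef_pos: [472.1, 8.0, 109.3]
ee_rot: [-0.0, 0.605, 0.796, -0.0]
force: [0.3, -0.9, 0.7]
grip_width: 0.001
grip_force: 0.0
```

>>> send_rows --pt "1 0 0 0 0 0 0" --pt "1 0 0 0.025 0 0 0" --pt "1 0 0 0.015 0 0 0" --pt "1 0 0 0.01 0 0 0" --pt "1 0 0 0.007 0 0 0" --pt "1 0 0 0.004 0 0 0" --pt "1 0 0 0 0 0 0" --pt "1 0 0 0 0 0 0" --pt "1 0 0 0 0 0 0" --pt "1 0 0 0 0 0 0"

```text
time_s: 24.35
eef_pos: [472.3, 8.0, 48.5]
ee_rot: [0.0, 0.608, 0.794, 0.0]
force: [0.3, 0.5, 0.0]
grip_width: -0.0
grip_force: 0.0
```

>>> send_rows --pt "1 0.0038 0.0001 0 0 0 0.0524" --pt "1 0.0038 0.0001 0 0 0 0.0524" --pt "1 0.0038 0.0001 0 0 0 0.0524" --pt "1 0.0038 0.0001 0 0 0 0.0524" --pt "1 0.0038 0.0001 0 0 0 0.0524" --pt "1 0.0038 0.0001 0 0 0 0.0524" --pt "1 0.0038 0.0001 0 0 0 0.0524" --pt "1 0.0038 0.0001 0 0 0 0.0524" --pt "1 0.0038 0.0001 0 0 0 0.0524" --pt "1 0.0038 0.0001 0 0 0 0.0524"

```text
time_s: 25.6
eef_pos: [471.9, 45.4, 48.3]
ee_rot: [0.0, 0.793, 0.609, -0.0]
force: [-1.8, -2.6, 0.9]
grip_width: 0.001
grip_force: 2.0
```

>>> send_rows --pt "1 0.0038 0.0001 0 0 0 0.0524" --pt "1 0.0038 0.0001 0 0 0 0.0524" --pt "1 0.0038 0.0001 0 0 0 0.0524" --pt "1 0.0038 0.0001 0 0 0 0.0524" --pt "1 0.0038 0.0001 0 0 0 0.0524" --pt "1 0.0038 0.0001 0 0 0 0.0524" --pt "1 0.0038 0.0001 0 0 0 0.0524" --pt "1 0.0038 0.0001 0 0 0 0.0524" --pt "1 0.0038 0.0001 0 0 0 0.0524" --pt "1 0.0038 0.0001 0 0 0 0.0524"

```text
time_s: 26.85
eef_pos: [490.9, 78.3, 48.3]
ee_rot: [0.0, 0.924, 0.383, 0.0]
force: [-0.6, 0.2, -0.1]
grip_width: -0.002
grip_force: 0.0
```

>>> send_rows --pt "1 0 0 0 0 0 0" --pt "1 0 0 0 0 0 0" --pt "1 0 0 -0.03 0 0 0" --pt "1 0 0 -0.04 0 0 0" --pt "1 0 0 -0.05 0 0 0" --pt "1 0 0 -0.05 0 0 0" --pt "1 -0.04 0 0 0 0 0" --pt "1 -0.05 0 0 0 0 0" --pt "1 -0.05 0 0 0 0 0" --pt "1 -0.05 0 0 0 0 0"

```text
time_s: 28.1
eef_pos: [355.4, -57.3, 218.3]
ee_rot: [0.0, 0.923, 0.384, 0.0]
force: [0.8, -0.1, -0.2]
grip_width: 0.003
grip_force: 0.0
```

```bash
cat > c.py <<'E'
from fit import *
overlay(T,p,(205,135,250,210),3.2,"t3.png",zb=36)
r=ctrl.landmark_of("filter0",T); print([(q["point"],q["score"],atz(T,q["point"],52)) for q in r[:2]])
r=ctrl.landmark_of("filter0",S); print([(q["point"],q["score"],atz(S,q["point"],52)) for q in r[:2]])
cv2.imwrite("pics/s3.png",cv2.resize(S["img"][150:350,200:450,::-1],None,fx=3,fy=3,interpolation=cv2.INTER_CUBIC))
E
python3 c.py | tail -3
```

```text
blue seen [525.52787198  97.70938239] tau yaw -13.93337873408286
[([320.7, 190.2], 0.6, array([611.03478905,   6.48164014,  52.        ]))]
[([363.1, 241.9], 0.94, array([612.69456401,  -2.30606335,  52.        ]))]
```

View pics/t3.png

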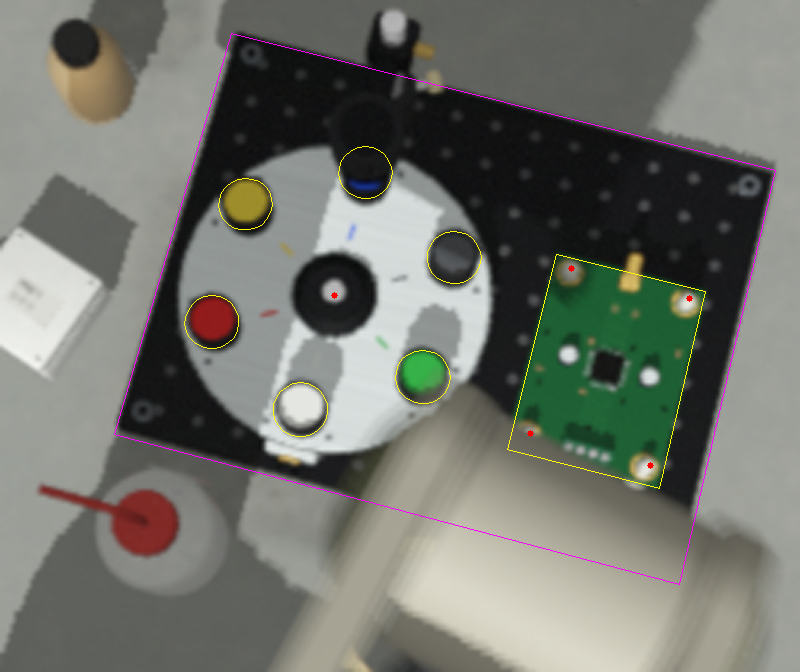

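View pics/s3.png

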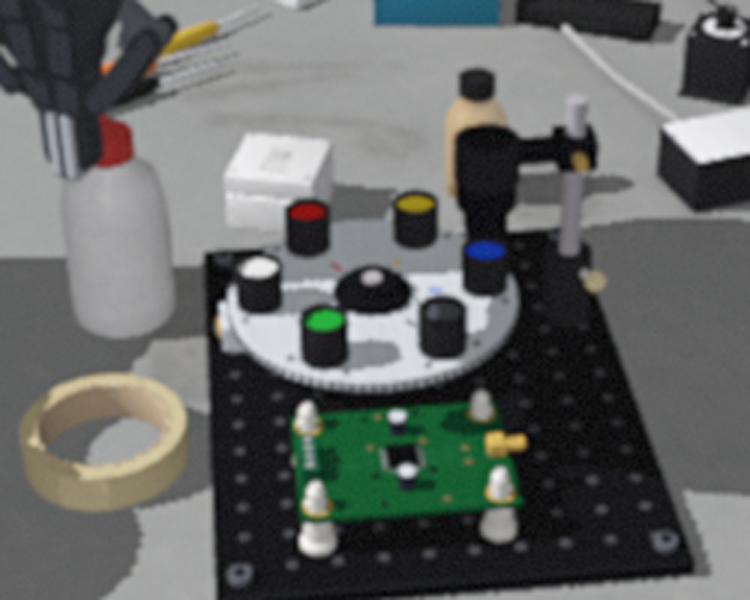

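Blue is under the lamp (365,185 in the top crop) with all tubes on their click circles. The board is flat on all four posts, the bench items are where they were, and the gripper is clear.

```bash
python3 -c "
from rig import ctrl
print(ctrl.sense()['dq'].round(3)); print(ctrl.finish_job())"
```

```text
[ 0.042  0.023 -0.02   0.004 -0.001  0.008]
the job is handed in; nothing more can be done
None
```

The job is handed in at about 28 s of the 64 s limit: the board is clicked home flat on all four posts, the blue filter rests in its click under the lamp, and nothing else on the bench was moved.

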